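Release the battery cassette from its charging dock

ROBOT

A 6-joint arm with a two-finger parallel gripper is mounted at the origin on the work surface. World frame = base frame: x ahead of the robot, y to its left, z up, the work surface at z = 0. Lengths are in mm, angles in rad, forces in N, time in s.
With the tool pointing down it reaches from about 300 to 750 mm from the base axis. Payload 8.5 kg.
Tool frame: the origin (TCP) lies at the very end of the fingers, on their centre line; the grasp point (between the pads) lies 19 mm behind it; z points along the fingers, y is the direction in which the jaws open and shut (so a half turn about z gives the same grasp; the last joint's range is limited). The gripper opens to 88 mm and grips with 3 to 60 N. Pads are 18 mm wide; open, the fingers measure 123 mm over their backs; the gripper's body (75 mm by 187 mm) begins 45 mm behind the grasp point.
Start: joints at [1.035, 0.381, 1.297, -0, 1.464, -0.215], TCP at [173.42, 521.925, 238.748] pointing down, gripper open.
Joint ranges: [-3.11, 3.11], [-0.89, 2.33], [0.22, 2.48], [-1.42, 4.56], [0.17, 2.85], [-2.88, 2.88]. Speed limits (rad/s): [2.39, 2.39, 3.14, 3.14, 3.14, 3.14].

INTERFACE

Orientations are given as a unit quaternion [x, y, z, w].
In Python, from station import state, get_image, camera_model, arm gives the robot as it stands.
- The arm moves only by the shell command python3 -m creep 'ROWS'. ROWS is JSON, a list of rows, each a list of 3 entries, a list of its own where there are three numbers: the opening, from 0 (shut) to 1 (fully open), then the shift along the world's x, y, z each as a share of 400 mm, from -1 to 1, then the turn, a rotation vector about the world's x, y, z each as a share of 60 degrees, from -1 to 1. A call has 1 to 12 rows; each row is the pose to reach, as a shift and turn from the pose commanded when the call began; what a row does not reach only later rows make up. A row lasts 1/12 s, in which the tool goes at most 41.7 mm and 7.16 degrees, less where a joint would pass 70% of its speed; a pose out of reach is approached as far as the arm can. A call with a number of a shift or a turn outside -1 to 1 is refused whole. A call with a gripper value outside its range is refused whole. The fingers move at their own pace and stop on an object; the grip force is fixed at half the most. Time passes only in rows, so rows that repeat a pose let the fingers close. It gives the time, the measured TCP pose, the force and the opening at its end, in the units of the state.
- state(): the state, without advancing time (a new reading comes with each control period).
- get_image(name): name is "scene" or "top" or "wrist"; returns the picture (420x560x3 uint8, red, green, blue); there is no depth.
- camera_model(name): a dict with "camera_matrix" (3x3 intrinsics, pixels), "view" (4x4, takes a point from world to camera coordinates). Camera axes: x right, y down, z forward; pixel columns grow to the right and rows downward; lengths in mm; the calibration is good to about 2 mm. A picture is of the moment at which its call begins: read the wrist's pose just before it. camera_model takes no time and is no camera call; for the wrist camera it gives the pose at the moment of the call.
- arm.sign_off(): hands the job in, once; it reports no verdict.
The state is a dict: "clock": time; "q": joint angles; "dq": joint speeds; "effort": joint torques, N m; "tcp_pos": TCP position; "orientation": TCP orientation; "force": force on the tool from outside, world axes, zero at the start; "ft_torque": the same for the moment, N m; "width": finger opening in mm.
Only numpy, scipy, OpenCV 4.12 (cv2) and the standard library are available. Lean on these libraries where they do the work, as an engineer would, in place of code of your own. Each camera call takes 0.05 s, during which the arm holds its last target. There are 200 camera calls.

TASK

The battery cassette in the black charging dock has to come out for inspection: first pull the green circuit board straight up out of its slot beside the cassette and stand it in the slot of the blue stand, then pinch the cassette's two orange side catches together and lift it out of the dock by them. Finish while still holding the cassette by its pinched catches, upright and still, its underside at least 5 cm above the dock's rim. Leave the multimeter, cup, screwdriver and steel bowl where they are.

Things in the scene. Friction and masses are not known exactly. Their poses are not given: they have to be found in the camera images.
- dock: Black charging dock, fixed, 100 (x) by 94 (y) mm, rim 60 mm high. Origin on its underside at the middle of the cassette's well, so it spans y -42 to +52 mm; yaw within 0.5 rad. Well open at the top, floor 15 mm above the table, about 1.5 mm play each side of the cassette. A steel ledge over each y side of the well blocks the catches: the cassette cannot rise unless both are pinched.
- cassette: Grey battery cassette in the well, 68 (x) by 40 (y) by 110 (z) mm, 0.24 to 0.48 kg. Origin at the centre of its underside, z up, axes along the dock's. In the dock its top is 125 mm above the table. An orange catch plate, 24 mm wide (x), stands out 6 mm from the middle of each y side, up to 103 mm above the underside: 52 mm over both catches free, 38 mm fully pinched.
- cassette_pinch (a point): Middle between the two catches, on the cassette's axis, 83 mm above its underside: where to pinch, closing along the cassette's y with the fingers pointing down. The fingertips then stay above the dock's rim.
- catch_a (a joint): Sliding catch on the cassette's +y side, m: 0 sprung out (locked), 0.007 fully pressed in. The spring needs about 3 N to start and 8 N at the stop. The lock is free from about 0.0055; fully pressed is safest. It springs out again when let go.
- catch_b (a joint): The same sliding catch on the cassette's -y side; 0 out and locked, 0.007 fully pressed in.
- board: Green circuit board, 90 (x) by 4 (y) by 155 (z) mm, 0.12 kg, loose, on edge in the dock's board slot; along its top a red grip strip 60 (x) by 10 (y) by 24 (z) mm, 151 to 175 mm above its lower edge. Origin at the middle of its lower edge, z up, x along the board. It stands 15 mm from the nearest catch: no room for a finger until it is out.
- board_grip (a point): Middle of the board's red grip strip, 165 mm above the lower edge (180 mm above the table at the start): grip across the strip's 10 mm (along y) with the fingers pointing down.
- dock_slot (a point): Middle of the dock's board slot at the rim, 60 mm above the table, at y = +43 mm of the dock; the slot runs along the dock's x, 6 mm wide, 92 mm long, 45 mm deep. The board slides straight up out of it.
- stand: Blue board stand, fixed, base 120 (x) by 90 (y) by 12 (z) mm, yaw within 0.5 rad. Origin at the centre of its underside. One slot along x through the middle: 12 mm wide, 98 mm long, floor 12 mm above the table, straight walls up to 55 mm, then a flared mouth up to 63 mm. The board may face either way and lean a little in it.
- stand_slot (a point): Middle of the stand's slot at the top of its straight walls, 55 mm above the table; x along the slot.
- meter: Bystander: green multimeter lying flat, 80 by 150 by 36 mm, origin at the centre of its underside.
- cup: Bystander: white empty cup, 74 mm wide, 90 mm high, origin at the centre of its underside.
- driver: Bystander: blue screwdriver lying on the table, 190 mm long.
- bowl: Bystander: small empty steel bowl, 90 mm wide, 35 mm high, origin at the centre of its underside.
There are look-alikes about, which are no part of the job. Of the things that look like the board, the smallest one is meant.

How it is judged (in metres and radians):
On the way, in this order (a step that is already met when the one before it is completed fails the run):
1. the board is drawn up clear of its slot in the dock (z of board in the frame of dock above 0.065 m and z of cassette in the frame of dock below 0.03 m), for 0.1 s.
2. the board stands in the stand's slot, let go, the cassette still in the dock (x of board in the frame of stand between -0.012 and 0.012 m and y of board in the frame of stand between -0.008 and 0.008 m and z of board in the frame of stand below 0.02 m and angle between board's own z axis and vertical below 0.25 rad and contact force between the fingers and board below 0.1 N and z of cassette in the frame of dock below 0.03 m), for 0.2 s.
3. both catches are pinched in while the cassette still sits in the dock (value of joint each of catch_a, catch_b above 0.0045 m and z of cassette in the frame of dock below 0.04 m), for 0.1 s.
At the end, for the whole second after the job is handed in: Fingers hold the cassette, each catch in over 4.5 mm, underside over 45 mm above the dock rim, tilt under 0.25 rad, still, touching only the fingers; board let go in the stand slot (within 12 mm along, 8 mm across, 8 mm of its floor, lean under 0.25 rad) (value of joint each of catch_a, catch_b above 0.0045 m and contact force between the fingers and cassette above 2 N and z of cassette in the frame of dock above 0.105 m and angle between each of cassette, board's own z axis and vertical below 0.25 rad and linear speed of cassette below 0.05 m/s and contact force between cassette and dock below 0.1 N and contact force between cassette and stand below 0.1 N and contact force between each of cassette, the fingers and board below 0.1 N and contact force between cassette and meter below 0.1 N and contact force between cassette and cup below 0.1 N and contact force between cassette and bowl below 0.1 N and contact force between cassette and driver below 0.1 N and x of board in the frame of stand between -0.012 and 0.012 m and y of board in the frame of stand between -0.008 and 0.008 m and z of board in the frame of stand below 0.02 m); the arm keeps its last pose, push and grip.
It fails at once if the multimeter is moved by more than 3 cm (distance of meter from where it was at the start of the episode above 0.03 m).
It fails at once if the cup is moved by more than 3 cm (distance of cup from where it was at the start of the episode above 0.03 m).
It fails at once if the screwdriver is moved by more than 3 cm (distance of driver from where it was at the start of the episode above 0.03 m).
It fails at once if the steel bowl is moved by more than 3 cm (distance of bowl from where it was at the start of the episode above 0.03 m).
It also fails if it takes over 61 s, if anything falls off the work surface, if the arm or the gripper's body presses on something with over 40 N, if the wrist force passes 120 N, or if a joint passes its speed limit or range.

## Working session

There is one attempt and no reset: what is moved stays moved. The work goes in short steps, Python scripts to look and compute and a shell command to move; the robot and the scene stay as the last step left them, time stands still between calls to the robot, and variables do not carry over. Pictures are saved under pics/ and viewed, about 8 in all and at most 12, crops included, and the job is handed in when it is done.

```bash
mkdir -p pics; ls; python3 - <<'E'
from station import *
import cv2,numpy as np
print(state())
for n in("scene","top","wrist"):
    m=camera_model(n);print(n,np.round(m["camera_matrix"],1).tolist(),np.round(m["view"],3).tolist())
    cv2.imwrite(f"pics/{n}0.png",get_image(n)[:,:,::-1])
E
```

```text
pics
{'clock': 0.0, 'q': array([ 1.03468938e+00,  3.81151984e-01,  1.29821310e+00, -2.36910715e-05,
        1.46359011e+00, -2.15320100e-01]), 'dq': array([-0.00020219,  0.00014405, -0.0001479 ,  0.00074092,  0.00135549,
       -0.0005162 ]), 'effort': array([-1.05195362e-03, -4.37916291e+01, -2.24553716e+01,  7.13803084e-02,
        3.51976370e-02, -1.30320382e-04]), 'tcp_pos': array([173.30055111, 521.70103914, 238.17747634]), 'orientation': array([ 1.59705299e-01,  9.87164502e-01, -6.38073825e-04, -2.39029057e-04]), 'force': array([ 0.40880213, -0.08781988,  0.32698802]), 'ft_torque': array([0.01073288, 0.00519111, 0.02561833]), 'width': 88.0163956519426}
scene [[394.5, 0.0, 277.3], [0.0, 394.5, 215.1], [0.0, 0.0, 1.0]] [[0.843, 0.537, -0.005, -471.802], [0.287, -0.459, -0.841, -63.826], [-0.454, 0.707, -0.542, 1424.445], [0.0, 0.0, 0.0, 1.0]]
top [[408.2, 0.0, 276.7], [0.0, 408.2, 211.6], [0.0, 0.0, 1.0]] [[0.023, -1.0, 0.007, -13.098], [-0.985, -0.024, -0.171, 606.168], [0.171, -0.003, -0.985, 1023.923], [0.0, 0.0, 0.0, 1.0]]
wrist [[360.6, 0.0, 278.1], [0.0, 360.6, 208.9], [0.0, 0.0, 1.0]] [[0.315, 0.949, -0.0, -550.269], [0.9, -0.299, 0.318, -43.431], [0.301, -0.101, -0.948, 389.9], [0.0, 0.0, 0.0, 1.0]]
```

View pics/top0.png

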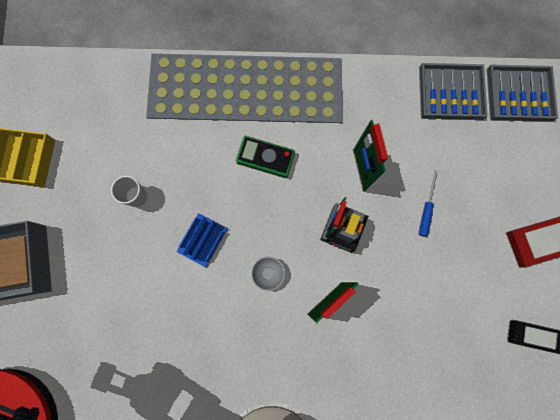

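View pics/scene0.png

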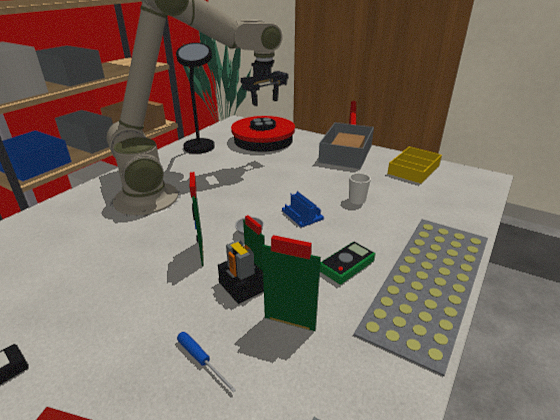

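The top view shows three board-like things: a large one at (370,155), another at (333,302), and a small one in the dock at (340,212). The dock one is smallest and sits in the slot, so I choose it. Stand at (203,240), cup (126,190), meter (266,156), bowl (268,273), driver (428,205).

```bash
cat > h.py <<'E'
from station import *
import cv2,numpy as np
def ray(m,uv,z):
    K=np.array(m["camera_matrix"]);V=np.array(m["view"]);R=V[:3,:3];c=-R.T@V[:3,3]
    d=R.T@np.linalg.solve(K,[uv[0],uv[1],1.]);return c+d*(z-c[2])/d[2]
def proj(m,p):
    V=np.array(m["view"]);q=np.array(m["camera_matrix"])@(V[:3,:3]@np.array(p,float)+V[:3,3]);return q[:2]/q[2]
E
python3 - <<'E'
from h import *
im=cv2.imread("pics/top0.png");m=camera_model("top")
a=cv2.resize(im[185:265,300:380],None,fx=5,fy=5,interpolation=2);b=cv2.resize(im[200:280,165:245],None,fx=5,fy=5,interpolation=2)
cv2.imwrite("pics/crop1.png",np.hstack([a,b]))
for n,p,z in(("strip",(341,210),190),("cass",(353,222),125),("stand",(203,240),55),("bowl",(268,273),30),("driver",(428,205),10),("bigboard",(380,142),200),("b3",(340,300),180),("meter",(266,156),36),("cup",(126,190),90)):print(n,ray(m,p,z).round())
E
```

```text
strip [ 590. -146.  190.]
cass [ 572. -186.  125.]
stand [526. 191.  55.]
bowl [446.  20.  30.]
driver [ 642. -416.   10.]
bigboard [ 752. -237.  200.]
b3 [ 387. -145.  180.]
meter [763.  34.  36.]
cup [647. 388.  90.]
```

View pics/crop1.png

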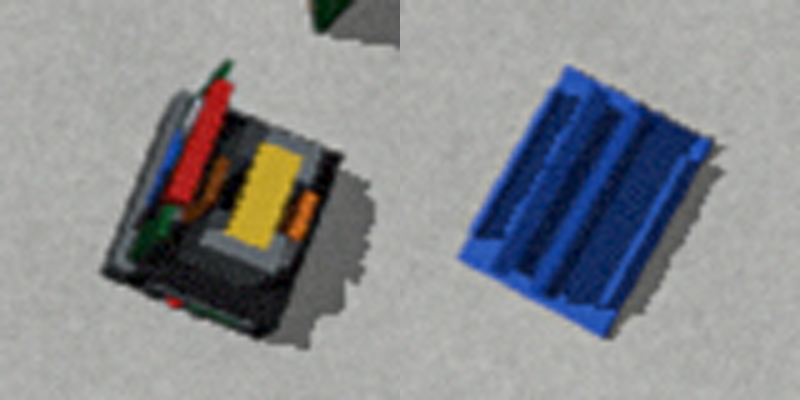

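```bash
python3 -m creep '[[1,[0.8,-0.8,0.2],[0,0,0]],[1,[0.8,-0.8,0.2],[0,0,0]],[1,[0.8,-0.8,0.2],[0,0,0]],[1,[0.8,-0.8,0.2],[0,0,0]],[1,[0.8,-0.8,0.2],[0,0,0]],[1,[0.8,-0.8,0.2],[0,0,0]],[1,[0.8,-0.8,0.2],[0,0,0]],[1,[0.8,-0.8,0.2],[0,0,0]],[1,[0.8,-0.8,0.2],[0,0,0]],[1,[0.8,-0.8,0.2],[0,0,0]],[1,[0.8,-0.8,0.2],[0,0,0]],[1,[0.8,-0.8,0.2],[0,0,0]]]'; python3 -m creep '[[1,[0,0,0],[0,0,0]],[1,[0,0,0],[0,0,0]],[1,[0,0,0],[0,0,0]]]'
python3 - <<'E'
from h import *
import pickle
s=state();print(s['tcp_pos'],s['orientation'],s['force'])
m=camera_model("wrist");pickle.dump(m,open("w1.pkl","wb"));im=get_image("wrist")[:,:,::-1];cv2.imwrite("pics/w1.png",im)
print(proj(m,[526,191,55]))
E
```

```text
clock: 1.15
tcp_pos: [497.5, 197.4, 318.9]
orientation: [0.163, 0.987, -0.0, 0.001]
force: [-0.2, -1.1, -0.8]
width: 88.0
clock: 1.4
tcp_pos: [492.5, 202.8, 318.6]
orientation: [0.159, 0.987, -0.0, -0.0]
force: [0.7, -0.4, 0.3]
width: 87.7
[492.53401017 202.79584953 318.56747124] [ 1.59015636e-01  9.87276004e-01 -1.55748276e-05 -3.46470602e-04] [ 0.72853001 -0.39759368  0.32654353]
[276.81854452 193.77821416]
```

View pics/w1.png

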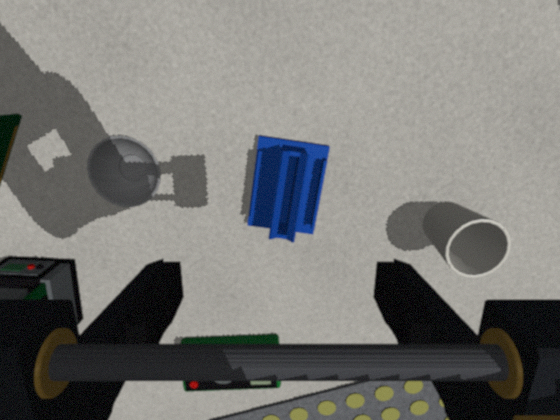

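```bash
python3 -m creep '[[1,[0.15,-0.85,0.05],[0,0,0]],[1,[0.15,-0.85,0.05],[0,0,0]],[1,[0.15,-0.85,0.05],[0,0,0]],[1,[0.15,-0.85,0.05],[0,0,0]],[1,[0.15,-0.85,0.05],[0,0,0]],[1,[0.15,-0.85,0.05],[0,0,0]],[1,[0.15,-0.85,0.05],[0,0,0]],[1,[0.15,-0.85,0.05],[0,0,0]],[1,[0.15,-0.85,0.05],[0,0,0]],[1,[0.15,-0.85,0.05],[0,0,0]],[1,[0.15,-0.85,0.05],[0,0,0]],[1,[0.15,-0.85,0.05],[0,0,0]]]'
python3 - <<'E'
from h import *
import pickle
s=state();print(s['tcp_pos'],s['orientation'],s['force'])
m=camera_model("wrist");pickle.dump(m,open("w2.pkl","wb"));im=get_image("wrist")[:,:,::-1];cv2.imwrite("pics/w2.png",im)
u,v=np.int32(proj(m,[580,-165,100]));print(u,v)
a=im[v-70:v+70,u-60:u+60]
b=cv2.imread("pics/w1.png")[115:255,235:345]
cv2.imwrite("pics/crop2.png",np.hstack([cv2.resize(a,None,fx=3.4,fy=3.4,interpolation=2),cv2.resize(b,None,fx=3.4,fy=3.4,interpolation=2)]))
print("origin a",u-60,v-70)
E
```

```text
clock: 2.45
tcp_pos: [553.3, -136.1, 339.0]
orientation: [0.159, 0.987, 0.0, 0.0]
force: [-0.6, 0.1, 0.4]
width: 88.0
[ 553.27427852 -136.06880697  338.97090797] [1.58668056e-01 9.87331970e-01 1.66991147e-04 3.71223433e-05] [-0.55106511  0.08422885  0.35893076]
260 198
origin a 200 128
```

View pics/crop2.png

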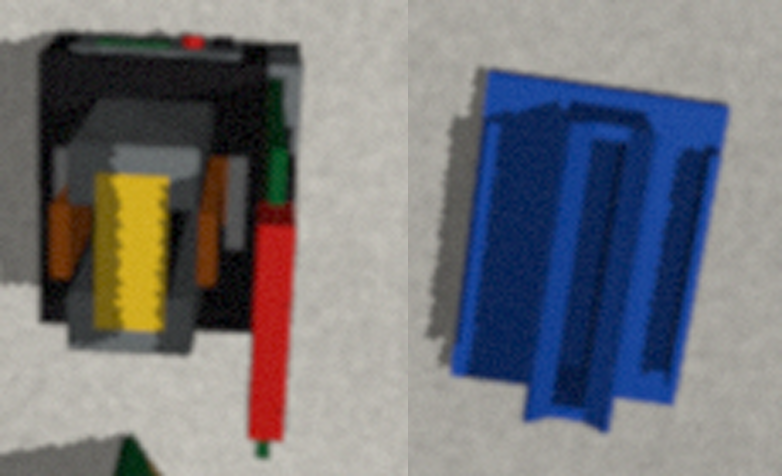

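Crop: left, the dock with the yellow-topped cassette, its orange catches at image (~218,195) and (~262,190), and the red strip from (281,193) to (278,257); right, the stand with its middle slot at ~ (290,195). Now measure both.

```bash
python3 - <<'E'
from h import *
import pickle
m2=pickle.load(open("w2.pkl","rb"));m1=pickle.load(open("w1.pkl","rb"))
im=cv2.imread("pics/w2.png").astype(int);roi=np.zeros(im.shape[:2],bool);roi[150:290,255:300]=1
def box(mask,m,z):
    v,u=np.nonzero(mask);P=np.array([ray(m,(a,b),z)[:2] for a,b in zip(u,v)])
    r=cv2.minAreaRect(np.float32(P));c=cv2.boxPoints(r);e=[c[1]-c[0],c[2]-c[1]];e=max(e,key=np.linalg.norm)
    y=np.arctan2(e[1],e[0]);y=(y+np.pi/2)%np.pi-np.pi/2
    return np.round(r[0],1),np.round(r[1],1),round(y,3),len(u),P.mean(0).round(1)
red=(im[:,:,2]>170)&(im[:,:,1]<70)&roi
print("strip",box(red,m2,190))
yel=(im[:,:,2]>190)&(im[:,:,1]>150)&(im[:,:,0]<90);yel[300:]=0;yel[:,:200]=0;yel[:,300:]=0
print("yellow",box(yel,m2,125),box(yel,m2,135))
w=np.array([ray(m1,((x-408)/3.4+235,y/3.4+115),12)[:2] for x,y in((487,68),(728,104),(672,403),(453,375))])
print("stand base",w.round(1),w.mean(0),np.linalg.norm(np.diff(w,axis=0),axis=1))
e=(w[2]-w[1]+w[3]-w[0]);print("yaw",np.arctan2(e[1],e[0]))
# rail ends near bottom at z=63
for p in((527,420),(606,430),(565,105),(650,130)):print(ray(m1,((p[0]-408)/3.4+235,p[1]/3.4+115),63)[:2].round(1))
d=[np.array(ray(m2,(x/3.4+200,y/3.4+128),60)[:2]) for x,y in((42,40),(300,45),(42,322))]
print("dock corners",np.round(d,1))
# top-view check of the stand: blue mask centroid at base
t=cv2.cvtColor(cv2.imread("pics/top0.png"),cv2.COLOR_BGR2HSV);b=cv2.inRange(t,(105,120,40),(125,255,255))>0;r=np.zeros_like(b);r[205:275,170:235]=1
print("top stand",box(b&r,camera_model("top"),12))
s=state();q=s["orientation"];print(s["tcp_pos"])
E
```

```text
strip (array([ 584.5, -144.1]), array([ 8. , 57.5]), np.float32(-0.371), 555, array([ 583.6, -143.9]))
yellow (array([ 570.5, -181.8]), array([14.3, 48.3]), np.float32(-0.358), 464, array([ 568.8, -181.5])) (array([ 567.9, -179.8]), array([13.9, 46.9]), np.float32(-0.358), 464, array([ 566.2, -179.5]))
stand base [[458.8 189. ]
 [498.9 268.6]
 [606.  215.4]
 [567.4 136.7]] [532.78642829 202.43026506] [ 89.17920366 119.62649514  87.58491413]
yaw -0.45508149949268867
[574.5 166.3]
[586.9 191.7]
[473.  213.7]
[489.5 237.6]
dock corners [[ 505.5 -199.9]
 [ 534.8 -116.5]
 [ 601.6 -238. ]]
top stand (array([532.2, 202.5]), array([ 92.3, 118.7]), np.float32(-0.464), 1491, array([531.4, 202.5]))
[ 553.29894804 -135.99196883  339.06154199]
```

```bash
python3 -m creep '[[1,[0.078,-0.02,-0.25],[0,0,-0.045]],[1,[0.078,-0.02,-0.25],[0,0,-0.045]],[1,[0.078,-0.02,-0.25],[0,0,-0.045]],[1,[0.078,-0.02,-0.25],[0,0,-0.045]],[1,[0.078,-0.02,-0.25],[0,0,-0.045]]]'
python3 - <<'E'
from h import *
s=state();print(s['tcp_pos'],s['orientation'])
m=camera_model("wrist");im=get_image("wrist")[:,:,::-1];cv2.imwrite("pics/w3.png",im);im=im.astype(int)
red=(im[:,:,2]>150)&(im[:,:,1]<70)&(im[:,:,0]<70);red[300:]=0
n,l,st,c=cv2.connectedComponentsWithStats(red.astype(np.uint8));print(st,c)
t=get_image("top")[:,:,::-1];
for k in range(1,n):
  if st[k,4]>150:
    v,u=np.nonzero(l==k);P=np.float32([ray(m,p,190)[:2] for p in zip(u,v)]);r=cv2.minAreaRect(P);print(r)
E
```

```text
clock: 2.92
tcp_pos: [584.6, -144.7, 239.0]
orientation: [0.182, 0.983, 0.0, -0.001]
force: [-0.0, -0.0, 0.6]
width: 88.0
[ 584.57504646 -144.70717222  238.97332599] [ 1.82041231e-01  9.83290746e-01  1.60408570e-04 -5.22691347e-04]
[[     0      0    560    420 234902]
 [   243    120      7      4     23]
 [   270    189     16     15    221]
 [   438    290      9      8     54]] [[279.46765885 209.50257554]
 [245.86956522 121.47826087]
 [277.57013575 195.4841629 ]
 [442.40740741 293.14814815]]
((561.1771240234375, -135.36033630371094), (8.457086563110352, 8.182821273803711), 69.00190734863281)
```

View pics/w3.png

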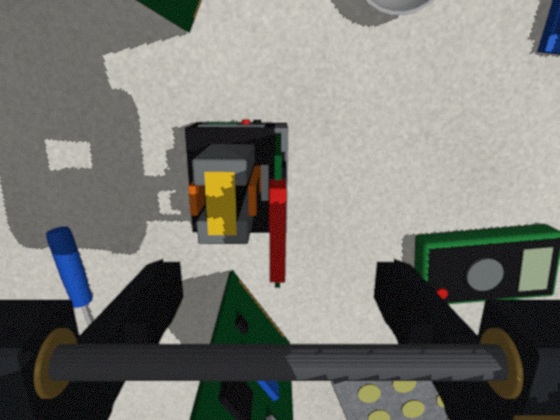

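Wrist view: the strip runs vertically at columns 270–285, centred at ~277.5 between the fingers (181, 376, middle 278.5), so it is aligned. Descend and grip.

```bash
python3 -m creep '[[1,[0,0,-0.1],[0,0,0]],[1,[0,0,-0.17],[0,0,0]],[1,[0,0,-0.19],[0,0,0]],[1,[0,0,-0.19],[0,0,0]],[0,[0,0,-0.19],[0,0,0]],[0,[0,0,-0.19],[0,0,0]],[0,[0,0,-0.19],[0,0,0]],[0,[0,0,-0.19],[0,0,0]],[0,[0,0,-0.19],[0,0,0]],[0,[0,0,-0.19],[0,0,0]],[0,[0,0,-0.19],[0,0,0]],[0,[0,0,-0.19],[0,0,0]]]'; python3 -m creep '[[0,[0,0,0],[0,0,0]],[0,[0,0,0],[0,0,0]],[0,[0,0,0],[0,0,0]],[0,[0,0,0],[0,0,0]]]'
```

```text
clock: 4.02
tcp_pos: [584.6, -146.1, 162.8]
orientation: [0.183, 0.983, -0.0, 0.0]
force: [0.1, 0.7, 0.2]
width: 36.8
clock: 4.35
tcp_pos: [584.6, -146.1, 162.7]
orientation: [0.183, 0.983, 0.0, -0.0]
force: [0.4, -0.7, 1.0]
width: 10.1
```

```bash
python3 -m creep '[[0,[0,0,0.02],[0,0,0]],[0,[0,0,0.06],[0,0,0]],[0,[0,0,0.11],[0,0,0]],[0,[0,0,0.16],[0,0,0]],[0,[0,0,0.22],[0,0,0]],[0,[0,0,0.28],[0,0,0]],[0,[0,0,0.3],[0,0,0]],[0,[0,0,0.3],[0,0,0]],[0,[0,0,0.3],[0,0,0]]]'
python3 - <<'E'
from h import *
s=state();print(s['tcp_pos'],s['orientation'],s['force'],s['width'],s['q'])
cv2.imwrite("pics/w4.png",get_image("wrist")[:,:,::-1])
E
```

```text
clock: 5.1
tcp_pos: [584.4, -146.0, 281.9]
orientation: [0.183, 0.983, 0.0, -0.0]
force: [0.4, 0.7, -2.6]
width: 9.8
[ 584.39273072 -145.97321783  281.94790754] [ 1.82944587e-01  9.83123115e-01  1.08825232e-04 -4.54380570e-04] [ 0.4396069   0.72155356 -2.56468796] 9.803429225521748 [-4.41097475e-01  4.51917933e-01  1.05741966e+00 -2.06361490e-05
  1.63318929e+00 -1.64393352e+00]
```

View pics/w4.png

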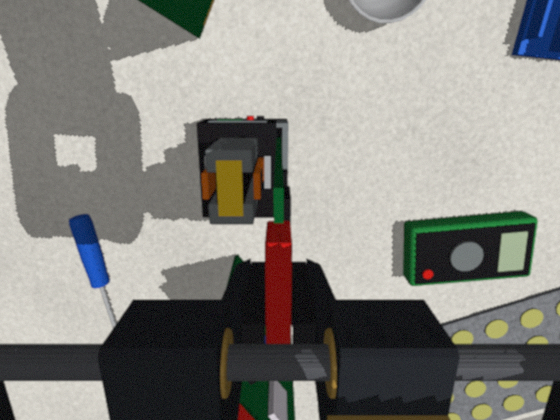

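```bash
python3 - <<'E'
from h import *
m=camera_model("wrist");s=state();c,sn=np.cos(-.368),np.sin(-.368)
for v in(222,226,230,250):
  d=ray(m,(279,v),309)[:2]-s['tcp_pos'][:2];print(v,d@[c,sn],d@[-sn,c])
E
python3 -m creep '[[0,[-0.13,0.871,0],[0,0,-0.088]],[0,[-0.13,0.871,0],[0,0,-0.088]],[0,[-0.13,0.871,0],[0,0,-0.088]],[0,[-0.13,0.871,0],[0,0,-0.088]],[0,[-0.13,0.871,0],[0,0,-0.088]],[0,[-0.13,0.871,0],[0,0,-0.088]],[0,[-0.13,0.871,0],[0,0,-0.088]],[0,[-0.13,0.871,0],[0,0,-0.088]],[0,[-0.13,0.871,0],[0,0,-0.088]],[0,[-0.13,0.871,0],[0,0,-0.088]],[0,[-0.13,0.871,0],[0,0,-0.088]],[0,[-0.13,0.871,0],[0,0,-0.088]]]'
python3 - <<'E'
from h import *
import pickle
s=state();print(s['tcp_pos'],s['orientation'],s['width'])
m=camera_model("wrist");pickle.dump(m,open("w5.pkl","wb"));im=get_image("wrist")[:,:,::-1];cv2.imwrite("pics/w5.png",im)
a,b,sc=camera_model("top"),camera_model("scene"),get_image("scene")[:,:,::-1]
u,v=np.int32(proj(m,[532,202,60]));print(u,v)
x,y=np.int32(proj(b,[532,202,150]));print(x,y)
cv2.imwrite("pics/crop5.png",np.hstack([cv2.resize(im[100:300,180:380],(580,580),interpolation=2)[:,120:],cv2.resize(sc[y-70:y+70,x-40:x+40],(331,580),interpolation=2)]))
E
```

```text
222 -38.388538069248604 0.9357694762593496
226 -36.900258673661675 0.9369126648763313
230 -35.40078616005448 0.9380644512372368
250 -27.731022593413677 0.9439558090228483
clock: 6.15
tcp_pos: [532.6, 201.5, 281.7]
orientation: [0.228, 0.974, -0.001, -0.001]
force: [0.3, -0.2, -0.9]
width: 9.8
[532.58510531 201.53751016 281.68591606] [ 2.28264742e-01  9.73598571e-01 -5.37646123e-04 -8.60409464e-04] 9.841690099613455
277 171
304 173
```

View pics/crop5.png

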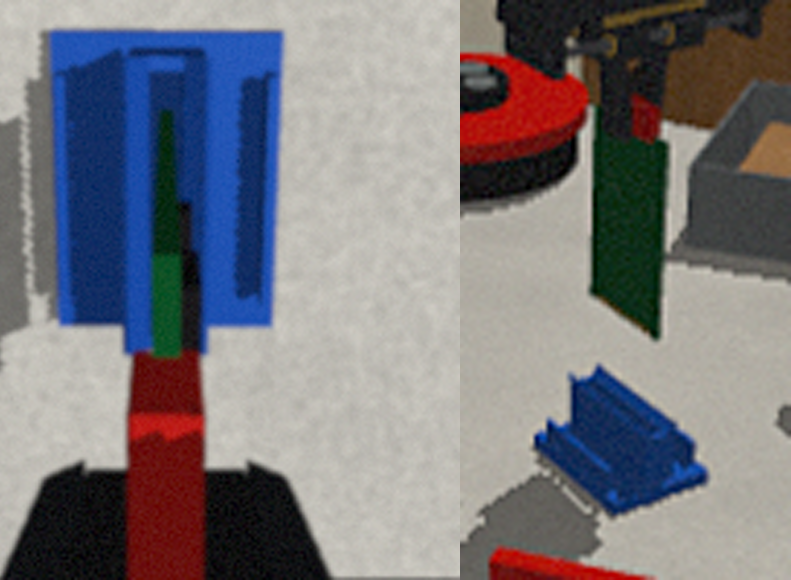

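The strip sits centred in the jaws (near end ~31 mm from the TCP), and the board's edge lines up with the slot middle (crop column 166 for both). Insert.

```bash
python3 -m creep '[[0,[0,0.002,-0.06],[0,0,0]],[0,[0,0.002,-0.12],[0,0,0]],[0,[0,0.002,-0.17],[0,0,0]],[0,[0,0.002,-0.2],[0,0,0]],[0,[0,0.002,-0.22],[0,0,0]],[0,[0,0.002,-0.24],[0,0,0]],[0,[0,0.002,-0.26],[0,0,0]],[0,[0,0.002,-0.28],[0,0,0]],[0,[0,0.002,-0.29],[0,0,0]],[0,[0,0.002,-0.3],[0,0,0]],[0,[0,0.002,-0.3],[0,0,0]],[0,[0,0.002,-0.3],[0,0,0]]]'
python3 - <<'E'
from h import *
sc=get_image("scene")[:,:,::-1];cv2.imwrite("pics/s6.png",sc)
E
```

```text
clock: 7.25
tcp_pos: [532.7, 203.2, 162.9]
orientation: [0.228, 0.974, 0.0, 0.0]
force: [0.5, 0.7, -0.3]
width: 10.2
```

```bash
python3 -m creep '[[0,[0,0,-0.006],[0,0,0]],[0,[0,0,-0.006],[0,0,0]],[1,[0,0,-0.006],[0,0,0]],[1,[0,0,-0.006],[0,0,0]],[1,[0,0,-0.006],[0,0,0]],[1,[0,0,-0.006],[0,0,0]],[1,[0,0,-0.006],[0,0,0]],[1,[0,0,-0.006],[0,0,0]],[1,[0,0,-0.006],[0,0,0]]]'; python3 -m creep '[[1,[0,0,0.1],[0,0,0]],[1,[0,0,0.2],[0,0,0]],[1,[0,0,0.3],[0,0,0]],[1,[0,0,0.35],[0,0,0]],[1,[0,0,0.35],[0,0,0]],[1,[0,0,0.35],[0,0,0]]]'
python3 - <<'E'
from h import *
s=state();print(s['tcp_pos'])
m=camera_model("wrist");im=get_image("wrist")[:,:,::-1];cv2.imwrite("pics/w7.png",im)
sc=get_image("scene")[:,:,::-1];x,y=np.int32(proj(camera_model("scene"),[532,202,90]))
cv2.imwrite("pics/crop7.png",np.hstack([cv2.resize(im[100:300,200:360],(464,580),interpolation=2),cv2.resize(sc[y-70:y+70,x-40:x+40],(331,580),interpolation=2)]))
E
```

```text
clock: 8.05
tcp_pos: [532.6, 203.1, 160.4]
orientation: [0.228, 0.974, 0.0, 0.0]
force: [0.4, 0.4, -0.1]
width: 54.0
clock: 8.55
tcp_pos: [532.7, 203.2, 300.8]
orientation: [0.228, 0.974, 0.0, 0.001]
force: [-0.9, -0.2, -0.6]
width: 88.1
[532.68013534 203.15485156 300.76289014]
```

View pics/crop7.png

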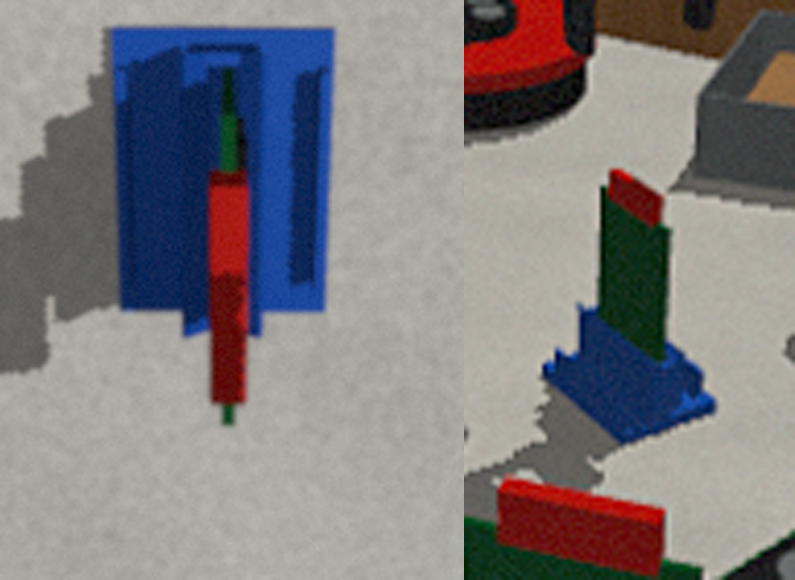

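The board stands upright in the stand's slot, released. Now back over the dock.

```bash
python3 -m creep '[[1,[0.093,-0.967,-0.05],[0,0,0.088]],[1,[0.093,-0.967,-0.05],[0,0,0.088]],[1,[0.093,-0.967,-0.05],[0,0,0.088]],[1,[0.093,-0.967,-0.05],[0,0,0.088]],[1,[0.093,-0.967,-0.05],[0,0,0.088]],[1,[0.093,-0.967,-0.05],[0,0,0.088]],[1,[0.093,-0.967,-0.05],[0,0,0.088]],[1,[0.093,-0.967,-0.05],[0,0,0.088]],[1,[0.093,-0.967,-0.05],[0,0,0.088]],[1,[0.093,-0.967,-0.05],[0,0,0.088]],[1,[0.093,-0.967,-0.05],[0,0,0.088]],[1,[0.093,-0.967,-0.05],[0,0,0.088]]]'
python3 - <<'E'
from h import *
import pickle
s=state();print(s['tcp_pos'],s['orientation'])
m=camera_model("wrist");pickle.dump(m,open("w8.pkl","wb"));im=get_image("wrist")[:,:,::-1];cv2.imwrite("pics/w8.png",im)
cv2.imwrite("pics/crop8.png",cv2.resize(im[100:300,190:390],None,fx=3,fy=3,interpolation=2))
h=cv2.cvtColor(im,cv2.COLOR_BGR2HSV)
for nm,lo,hi,z in(("orange",(5,150,60),(18,255,255),118),("yellow",(20,150,80),(32,255,255),125)):
  mk=cv2.inRange(h,lo,hi);mk[300:]=0;mk[:100]=0;n,l,st,c=cv2.connectedComponentsWithStats(mk)
  for k in range(1,n):
    if st[k,4]>40:
      v,u=np.nonzero(l==k);P=np.float32([ray(m,p,z)[:2] for p in zip(u,v)]);r=cv2.minAreaRect(P)
      print(nm,st[k],np.round(r[0],1),np.round(r[1],1),round(r[2],1))
E
```

```text
clock: 9.65
tcp_pos: [569.5, -183.5, 278.9]
orientation: [0.183, 0.983, 0.001, -0.001]
force: [0.1, 0.4, 0.1]
width: 88.1
[ 569.53163894 -183.47693855  278.89246447] [ 1.83427254e-01  9.83032184e-01  6.64078319e-04 -1.31425242e-03]
orange [246 159  12  42 278] [ 555.1 -201.5] [ 8.9 36.9] 63.8
orange [295 159  12  43 281] [ 570.8 -162.4] [ 9.  37.8] 73.9
yellow [ 262  162   28   56 1477] [ 569.3 -184.8] [23.2 49.1] 69.4
```

View pics/crop8.png

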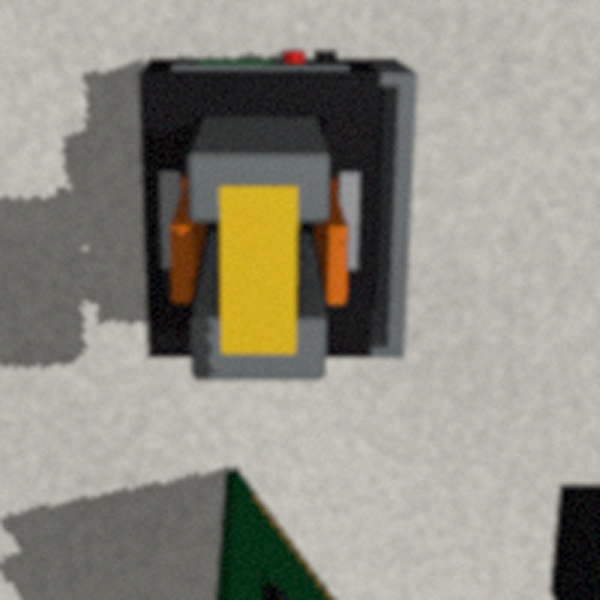

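```bash
python3 - <<'E'
from h import *
import pickle
m=pickle.load(open("w8.pkl","rb"));t=camera_model("top")
print("catch mid",ray(m,(259/3+190,265/3+100),118).round(1), "yaw pts",[ray(m,(x/3+190,y/3+100),125).round(1)[:2] for x,y in((259,187),(257,354))])
print("wrist rows 143/200:",[ray(m,(235/3+190,470/3+100),z).round(0) for z in (100,143,200)])
print([ (p,ray(t,p,z).round(0)) for p in((370,121),(354,155),(369,190),(385,158)) for z in(0,200)])
print(state()['tcp_pos'],proj(camera_model("wrist"),state()['tcp_pos']))
E
```

```text
catch mid [ 569.8 -184.3  118. ] yaw pts [array([ 547. , -175.4]), array([ 593. , -193.9])]
wrist rows 143/200: [array([ 637., -219.,  100.]), array([ 618., -210.,  143.]), array([ 592., -199.,  200.])]
[((370, 121), array([ 887., -262.,    0.])), ((370, 121), array([ 803., -214.,  200.])), ((354, 155), array([ 784., -215.,    0.])), ((354, 155), array([ 719., -175.,  200.])), ((369, 190), array([ 683., -256.,    0.])), ((369, 190), array([ 636., -209.,  200.])), ((385, 158), array([ 777., -303.,    0.])), ((385, 158), array([ 713., -247.,  200.]))]
[ 569.64300802 -182.51596778  279.53084814] [276.72732241 279.77009356]
```

Catch middle (569.8, -184.3), yellow label centre (569.3, -184.8) and the board-derived dock centre (569.1, -184.3) agree. Descend to the pinch height (TCP z ≈ 79).

```bash
python3 -m creep '[[1,[0,-0.005,-0.1],[0,0,0]],[1,[0,-0.005,-0.2],[0,0,0]],[1,[0,-0.005,-0.28],[0,0,0]],[1,[0,-0.005,-0.34],[0,0,0]],[1,[0,-0.005,-0.4],[0,0,0]],[1,[0,-0.005,-0.44],[0,0,0]],[1,[0,-0.005,-0.47],[0,0,0]],[1,[0,-0.005,-0.49],[0,0,0]],[1,[0,-0.005,-0.5],[0,0,0]],[1,[0,-0.005,-0.5],[0,0,0]],[1,[0,-0.005,-0.5],[0,0,0]]]'
python3 - <<'E'
from h import *
s=state();print(s['tcp_pos'])
m=camera_model("wrist");im=get_image("wrist")[:,:,::-1];cv2.imwrite("pics/w9.png",im)
E
```

```text
clock: 10.62
tcp_pos: [570.1, -185.2, 81.0]
orientation: [0.183, 0.983, -0.0, 0.0]
force: [-0.2, -0.9, 0.3]
width: 88.1
[ 570.13910749 -185.18902689   81.03052508]
```

View pics/w9.png

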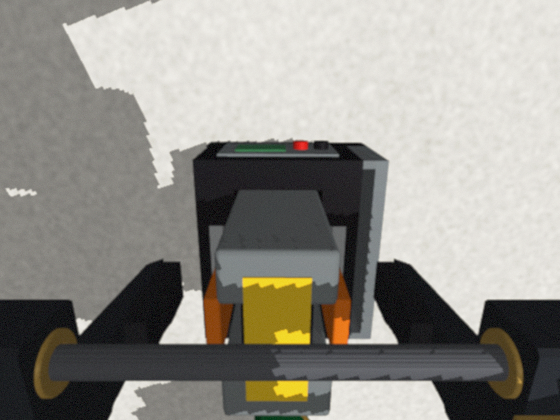

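The cassette (columns 217–338, middle 277.5) is centred between the fingers (178–377, middle 278). Pinch.

```bash
python3 -m creep '[[0,[0,0,-0.003],[0,0,0]],[0,[0,0,-0.003],[0,0,0]],[0,[0,0,-0.003],[0,0,0]],[0,[0,0,-0.003],[0,0,0]],[0,[0,0,-0.003],[0,0,0]],[0,[0,0,-0.003],[0,0,0]],[0,[0,0,-0.003],[0,0,0]],[0,[0,0,-0.003],[0,0,0]],[0,[0,0,-0.003],[0,0,0]],[0,[0,0,-0.003],[0,0,0]],[0,[0,0,-0.003],[0,0,0]],[0,[0,0,-0.003],[0,0,0]]]';python3 -c "from station import *;print(state()['ft_torque'])"
```

```text
clock: 11.67
tcp_pos: [569.9, -185.7, 79.5]
orientation: [0.183, 0.983, -0.0, 0.0]
force: [-0.3, 1.7, 4.6]
width: 35.4
[ 0.22487914  0.22219387 -0.0052051 ]
```

```bash
python3 -m creep '[[0,[0,0,0],[0,0,0]],[0,[0,0,0],[0,0,0]],[0,[0,0,0],[0,0,0]]]'; python3 -m creep '[[0,[0,0,0.005],[0,0,0]],[0,[0,0,0.015],[0,0,0]],[0,[0,0,0.025],[0,0,0]],[0,[0,0,0.025],[0,0,0]]]'
python3 - <<'E'
from h import *
print(state()['force'])
im=get_image("wrist")[:,:,::-1];sc=get_image("scene")[:,:,::-1];cv2.imwrite("pics/s10.png",sc)
x,y=np.int32(proj(camera_model("scene"),[570,-185,90]))
cv2.imwrite("pics/crop10.png",np.hstack([cv2.resize(im[120:420,170:390],(403,550),interpolation=2),cv2.resize(sc[y-50:y+50,x-36:x+36],(396,550),interpolation=2)]))
E
```

```text
clock: 11.92
tcp_pos: [569.9, -185.7, 79.6]
orientation: [0.183, 0.983, -0.0, 0.0]
force: [-1.3, 0.8, 5.4]
width: 35.8
clock: 12.25
tcp_pos: [570.0, -185.8, 89.6]
orientation: [0.183, 0.983, -0.0, 0.0]
force: [-0.3, -0.5, -2.7]
width: 35.6
[-0.32063177 -0.48961574 -2.70663741]
```

View pics/crop10.png

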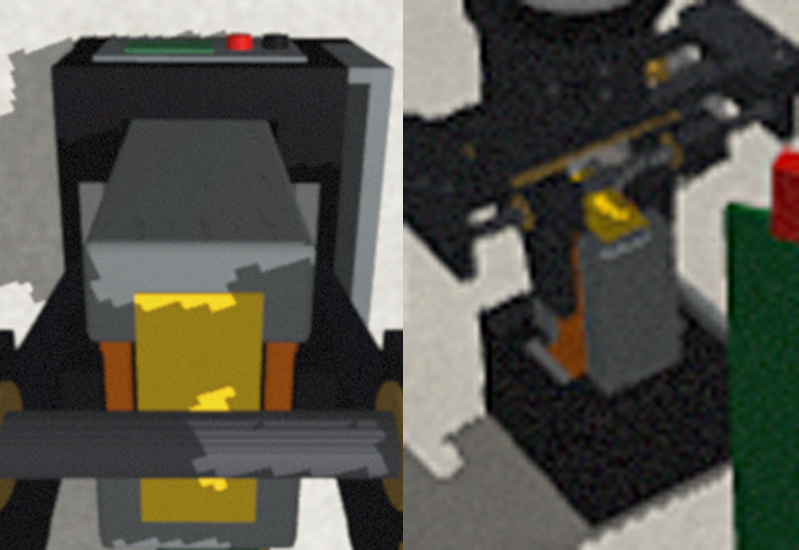

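Both orange catches are pressed flush, and the load after a 10 mm lift is only the cassette's weight with no jam. Lift on.

```bash
python3 -m creep '[[0,[0,0,0.02],[0,0,0]],[0,[0,0,0.05],[0,0,0]],[0,[0,0,0.08],[0,0,0]],[0,[0,0,0.12],[0,0,0]],[0,[0,0,0.16],[0,0,0]],[0,[0,0,0.2],[0,0,0]],[0,[0,0,0.24],[0,0,0]],[0,[0,0,0.27],[0,0,0]],[0,[0,0,0.28],[0,0,0]],[0,[0,0,0.28],[0,0,0]],[0,[0,0,0.28],[0,0,0]],[0,[0,0,0.28],[0,0,0]]]'
python3 -m creep '[[0,[0,0,0],[0,0,0]],[0,[0,0,0],[0,0,0]],[0,[0,0,0],[0,0,0]],[0,[0,0,0],[0,0,0]]]'
python3 - <<'E'
from h import *
sc=get_image("scene")[:,:,::-1];cv2.imwrite("pics/s11.png",sc)
cv2.imwrite("pics/crop11.png",cv2.resize(sc[60:340,120:420],None,fx=2,fy=2,interpolation=2))
E
```

```text
clock: 13.35
tcp_pos: [569.5, -185.5, 200.1]
orientation: [0.183, 0.983, 0.0, -0.001]
force: [0.6, -0.1, -4.6]
width: 35.5
clock: 13.68
tcp_pos: [569.8, -185.6, 200.9]
orientation: [0.183, 0.983, 0.0, -0.0]
force: [0.6, -0.7, -4.2]
width: 35.2
```

The picture limit is reached, so I'll do the last checks numerically.

```bash
python3 - <<'E'
from h import *
def yb(im):
    h=cv2.cvtColor(im,cv2.COLOR_BGR2HSV);mk=cv2.inRange(h,(20,150,60),(32,255,255));mk[:180]=0;mk[:,:200]=0;mk[:,360:]=0;mk[345:]=0
    v,u=np.nonzero(mk);return u.min(),u.max(),np.percentile(v,1),len(u)
im=get_image("wrist")[:,:,::-1].copy()
print("yellow before pinch",yb(cv2.imread("pics/w9.png")),"now",yb(im))
m=camera_model("scene");s6=cv2.imread("pics/s6.png");s=cv2.imread("pics/s11.png")
h=cv2.cvtColor(s,cv2.COLOR_BGR2HSV);mk=cv2.inRange(h,(0,150,80),(6,255,255))
x,y=np.int32(proj(m,[532.5,202.4,175]));sub=mk[y-18:y+18,x-22:x+22];v,u=np.nonzero(sub);print("strip expected",(x,y),"seen",u.mean()+x-22,v.mean()+y-18,len(u))
s0=cv2.imread("pics/scene0.png").astype(int)
for n,p in dict(meter=(763,34,20),cup=(647,388,50),driver=(642,-416,10)).items():
    x,y=np.int32(proj(m,p));w=np.s_[y-15:y+15,x-15:x+15];print(n,(x,y),np.abs(s0[w]-s[w]).mean().round(1))
t0=cv2.imread("pics/top0.png").astype(int);t=get_image("top")[:,:,::-1];w=np.s_[255:292,250:287];print("bowl",np.abs(t0[w]-t[w]).mean().round(1))
print(state()['force'],state()['width'],np.abs(state()['dq']).max())
E
```

```text
yellow before pinch (np.int64(243), np.int64(311), np.float64(278.0), 4574) now (np.int64(244), np.int64(313), np.float64(280.0), 4416)
strip expected (np.int32(304), np.int32(166)) seen 303.65432098765433 166.65432098765433 81
meter (np.int32(345), np.int32(259)) 8.2
cup (np.int32(358), np.int32(186)) 11.8
driver (np.int32(204), np.int32(358)) 12.0
bowl 12.3
[ 0.19972187 -0.30374675 -3.39310428] 35.60750765403828 0.0024191878147806593
```

```bash
python3 -c "from station import *;print(arm.sign_off(),state()['clock'])"
```

```text
the job is handed in; nothing more can be done
the job is handed in; nothing more can be done
```

The job is handed in at about 14 s of the 61 s allowed. I pulled the small board out of the dock and stood it, let go, in the blue stand's slot. Then I pinched both orange catches and lifted the cassette about 121 mm; it is held upright and still.

**Cassette:** it has not slipped in the grip: its yellow label moved at most 2 px in the wrist view between the pinch and now. By the arm's measured height, the underside is about 76 mm above the dock rim. The load is 3.4–4.6 N downward, which matches the cassette's weight.

**Board:** its red strip appears within 1 px of where it should be in the stand.

**Checks that were weak or did not fully agree:**
- The finger opening reads about 35.5 mm, while the task gives 38 mm for fully pinched catches. I put this down to the finger pads giving under the grip force. The catches looked flush and the lift did not jam.
- The last picture could not be viewed because the 12-picture limit was reached, so the final checks are numerical only.
- The before-and-after image comparison for the meter, cup, driver and bowl gave small differences (8–12 grey levels). It does not show that they stayed put, though no move or force reading suggested contact with them.

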